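# Put the right lids on the chalk pots

### The job

The lesson in the school workshop is over: close the red chalk pot and the blue chalk pot, each with the lid of its own colour, pushed in or set down fully home so that it lies flat on the rim, the pots left standing on the table. The green pot and the yellow lid have no partner here: leave them where they are.

Things in the scene. Friction and masses are not known exactly. Their poses are not given: they have to be found in the camera images.
- red_pot: Red round plastic pot standing open on the table, three stubs of chalk fixed in the bottom (up to 25 mm high). 50 mm high, 70 mm across at the rim, 64 at the foot, walls 4 mm, mouth 62 mm wide; about 250 g, loose. Origin: centre of its underside, on the table; z up.
- red_lid: Red plastic lid lying knob up on the table, 46 mm high, about 50 g. From below: tapered plug (38 mm across at the bottom, 52 at the top, 12 high), disc 76 mm across, 6 thick, central round knob 24 mm across, 28 high, to hold it by. Origin: centre of the plug's underside, on the table; z up through the knob. Home on a pot, the disc lies on the rim and this origin is 38 mm above the pot's.
- blue_pot: Blue round plastic pot standing open on the table, three stubs of chalk fixed in the bottom (up to 25 mm high). 50 mm high, 70 mm across at the rim, 64 at the foot, walls 4 mm, mouth 62 mm wide; about 250 g, loose. Origin: centre of its underside, on the table; z up.
- blue_lid: Blue plastic lid lying knob up on the table, 46 mm high, about 50 g. From below: tapered plug (38 mm across at the bottom, 52 at the top, 12 high), disc 76 mm across, 6 thick, central round knob 24 mm across, 28 high, to hold it by. Origin: centre of the plug's underside, on the table; z up through the knob. Home on a pot, the disc lies on the rim and this origin is 38 mm above the pot's.
- green_pot: Green round plastic pot standing open on the table, three stubs of chalk fixed in the bottom (up to 25 mm high). 50 mm high, 70 mm across at the rim, 64 at the foot, walls 4 mm, mouth 62 mm wide; about 250 g, loose. Origin: centre of its underside, on the table; z up. Its lid is lost; it stays open, where it is.
- yellow_lid: Yellow plastic lid lying knob up on the table, 46 mm high, about 50 g. From below: tapered plug (38 mm across at the bottom, 52 at the top, 12 high), disc 76 mm across, 6 thick, central round knob 24 mm across, 28 high, to hold it by. Origin: centre of the plug's underside, on the table; z up through the knob. Home on a pot, the disc lies on the rim and this origin is 38 mm above the pot's. Has no pot here.
There are look-alikes about, which are no part of the job. Leave any orange or turquoise look-alike of the blue_lid alone.

How it is judged:
By the outcome, as a careful person would: the job done as asked, in the order asked, and still so for the second after the job is handed in, with the robot touching nothing.
It also fails if it takes over 54 s, if anything falls off the work surface, if the arm or the gripper's body presses on something with over 40 N, if the wrist force passes 120 N, or if a joint passes its speed limit or range.

### The arm

A 6-joint arm with a two-finger parallel gripper is mounted at the origin on the work surface. World frame = base frame: x ahead of the robot, y to its left, z up, the work surface at z = 0. Lengths are in mm, angles in rad, forces in N, time in s.
With the tool pointing down it reaches from about 225 to 875 mm from the base axis. Payload 3.4 kg.
Tool frame: the origin (TCP) lies at the centre of the arm's flange, where the gripper is bolted on; the fingertips stand 173 mm ahead of it and the grasp point (between the pads) lies pinch_z ahead of it (pinch_z is the distance from the TCP to the grasp point, in mm); y points along the fingers, x is the direction in which the jaws open and shut, and the axes are right-handed (so a half turn about y gives the same grasp; the last joint's range is limited). The gripper opens to 85 mm and grips with 20 to 120 N. Pads are 22 mm wide; open, the fingers measure 114 mm over their backs; the gripper's body (76 mm by 85 mm) begins 54 mm behind the grasp point. The pads swing forward as they close: fully open they stand 13 mm farther back than shut.
Start: joints at [1.034, 0.276, 1.505, -0, 1.361, -0.121], TCP at [232.267, 526.02, 404.728] pointing down, gripper open.
Joint ranges: [-2.89, 2.89], [-0.75, 2.08], [0.22, 2.7], [-1.18, 4.32], [0.11, 2.71], [-2.7, 2.7]. Speed limits (rad/s): [2.57, 2.57, 3.14, 3.14, 3.14, 3.14].

### API

Orientations are given as a unit quaternion [w, x, y, z].
In Python, from station import * gives the robot as it stands. The module is installed in compiled form; this text tells all that it offers.
- The arm moves only by the tool apply_moves, never from a script. Its argument "motion" is a list of rows, each an object with "translation": the shift along the tool's x, y, z in cm, a list of three; "turn": the turn, a rotation vector about the tool's x, y, z in degrees, a list of three; "hand": the finger opening in cm, from 0 to 8.54. A call has 1 to 10 rows; each row is the pose to reach, as a shift and turn from the pose commanded when the call began, along the tool's axes at that moment; what a row does not reach only later rows make up. A row lasts 1/12 s, in which the tool goes at most 41.7 mm and 7.16 degrees, less where a joint would pass 70% of its speed; a pose out of reach is approached as far as the arm can. A call with a gripper value outside its range is refused whole. The fingers move at their own pace and stop on an object; "force" is the grip in N (left out, the last holds). Time passes only in rows, so rows that repeat a pose let the fingers close. It gives the time, the measured TCP pose, the force and the opening at its end, in the units of the state.
- sense(): the state, without advancing time (a new reading comes with each control period).
- snapshot(name): name is "scene" or "top" or "wrist"; returns the picture (480x640x3 uint8, red, green, blue); there is no depth.
- camera_model(name): a dict with "mtx" (3x3 intrinsics, pixels), "k1" (the pictures are not rectified: a ray, as slopes to the right and down, at radius r is drawn at 1 + k1 r^2 times it, then the intrinsics apply), "rvec" (rotation vector, rad) and "tvec" (3), from world to camera coordinates, as OpenCV has them; the wrist camera has in their place "hand_eye" (4x4, takes a point from camera to tool coordinates, whose origin is the TCP and whose axes are the tool frame's). Camera axes: x right, y down, z forward; pixel columns grow to the right and rows downward; lengths in mm; the calibration is good to about 2 mm. A picture is of the moment at which its call begins: read the wrist's pose just before it. camera_model takes no time and is no camera call.
- close_job(): hands the job in, once; it reports no verdict.
The state is a dict: "t": time; "joint_pos": joint angles; "qvel": joint speeds; "joint_efforts": joint torques, N m; "ee_pos": TCP position; "tool_rot": TCP orientation; "ft_force": force on the tool from outside, world axes, zero at the start; "torque": the same for the moment, N m; "width": finger opening in mm.
Only numpy, scipy, OpenCV 4.12 (cv2) and the standard library are available. Lean on these libraries where they do the work, as an engineer would, in place of code of your own. Each camera call takes 0.05 s, during which the arm holds its last target.

## Working session

There is one attempt and no reset: what is moved stays moved. The work goes in short steps, Python scripts to look and compute and a tool call to move; the robot and the scene stay as the last step left them, time stands still between calls to the robot, and variables do not carry over. Pictures are saved under pics/ and viewed, and the job is handed in when it is done.

Besides the shell and the picture viewer there is one more tool, called after "Call:" in YAML: its name, and indented under it one key for each argument. apply_moves: Moves the arm, as the interface text tells. Its arguments: {"type":"object","properties":{"motion":{"type":"array","items":{"type":"object","properties":{"translation":{"type":"array","items":{"type":"number"}},"turn":{"type":"array","items":{"type":"number"}},"hand":{"type":"number"}}}},"force":{"type":"number"}},"required":["motion"]}

```bash
mkdir -p pics
python3 - <<'E'
from station import *
import cv2
s=sense();print(s)
for n in("scene","top","wrist"):
    im=snapshot(n);cv2.imwrite(f"pics/{n}0.png",im[:,:,::-1]);print(n,camera_model(n))
E
```

```text
{'t': 0.0, 'joint_pos': array([ 1.03402695e+00,  2.76633695e-01,  1.50615842e+00, -1.94454099e-05,
        1.36068459e+00, -1.21011669e-01]), 'qvel': array([-6.79667214e-04,  1.69309564e-03, -1.79455577e-05,  1.31468068e-04,
       -2.73074690e-04,  4.83522053e-04]), 'joint_efforts': array([-9.23202679e-04, -4.16788673e+01, -2.45800066e+01, -2.81278144e-04,
        1.11676924e-02,  1.73088517e-05]), 'ee_pos': array([232.13984087, 525.82918148, 403.80725576]), 'tool_rot': array([-0.59212717,  0.59272651,  0.3854491 , -0.38663897]), 'ft_force': array([ 0.37489042, -0.59857285,  0.60825705]), 'torque': array([-0.04419507,  0.00273302,  0.00199581]), 'width': 85.45689384237275}
scene {'mtx': array([[610.12334914,   0.        , 327.18665714],
       [  0.        , 610.12334914, 241.75806149],
       [  0.        ,   0.        ,   1.        ]]), 'k1': -0.1029987902115621, 'rvec': array([ 2.1301742 ,  1.04661406, -0.43480621]), 'tvec': array([-279.44331663, -254.8308191 , 1546.43546608])}
top {'mtx': array([[600.23567119,   0.        , 332.83161655],
       [  0.        , 600.23567119, 241.00344171],
       [  0.        ,   0.        ,   1.        ]]), 'k1': -0.18605162349598978, 'rvec': array([ 2.13876516, -2.11782176,  0.20535105]), 'tvec': array([  -6.85813068,  497.82394947, 1015.26151198])}
wrist {'mtx': array([[419.79172519,   0.        , 320.20964768],
       [  0.        , 419.79172519, 241.9707683 ],
       [  0.        ,   0.        ,   1.        ]]), 'k1': 0.0011595940874242338, 'hand_eye': array([[ 9.99999319e-01, -1.14219467e-03, -2.39780200e-04,
        -1.34475404e+00],
       [-1.17366992e-04, -3.02827802e-01,  9.53045282e-01,
         3.10357678e+01],
       [-1.16117535e-03, -9.53044604e-01, -3.02827729e-01,
         7.71944363e+01],
       [ 0.00000000e+00,  0.00000000e+00,  0.00000000e+00,
         1.00000000e+00]])}
```

View pics/scene0.png

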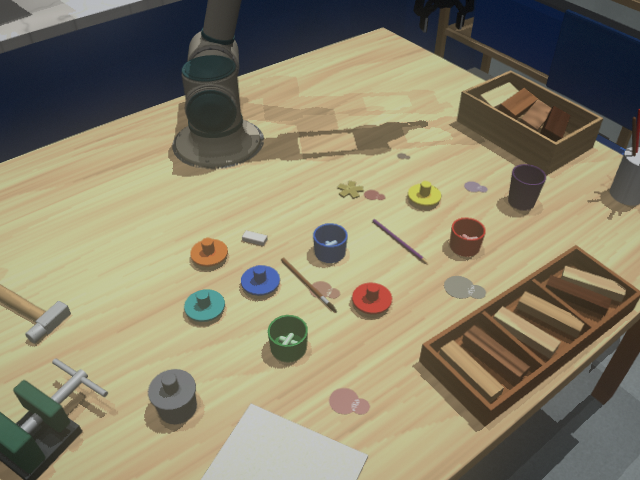

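View pics/top0.png

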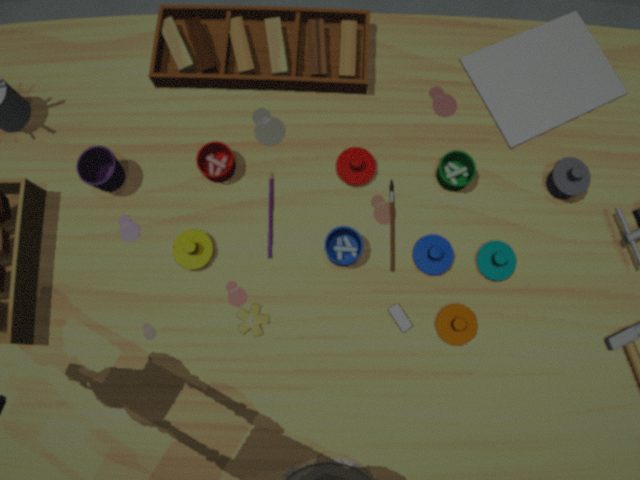

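View pics/wrist0.png

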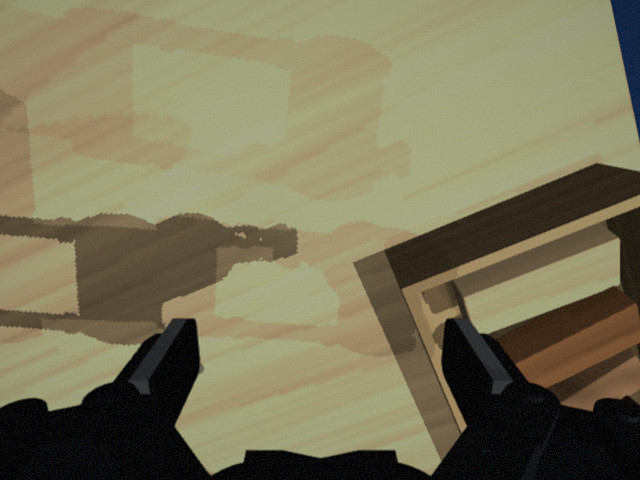

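The top view shows the red pot at (216,162), red lid (356,167), blue pot (344,246) and blue lid (433,255). The look-alikes are turquoise at (496,261) and orange at (457,324). The green pot is at (456,170) and the yellow lid at (193,250). In the wrist picture, the approach direction is tool +y.

```bash
cat > h.py <<'E'
from station import *
import cv2, numpy as np
from scipy.optimize import least_squares
from scipy.spatial.transform import Rotation as Ro
HUE={'red':[(0,6),(174,180)],'blue':[(108,124)],'green':[(50,80)],'yellow':[(25,35)],'orange':[(8,16)],'turq':[(84,97)]}
def pose():
    s=sense();q=s['tool_rot'];return s,Ro.from_quat([q[1],q[2],q[3],q[0]]).as_matrix()
def rays(n,px,cm,sp=None):
    K=cm['mtx'];p=np.asarray(px,float).reshape(-1,2)
    d=(p-[K[0,2],K[1,2]])/[K[0,0],K[1,1]];u=d.copy()
    for _ in range(20):u=d/(1+cm['k1']*(u**2).sum(1,keepdims=True))
    c=np.c_[u,np.ones(len(u))]
    if n=='wrist':
        s,R=sp;H=cm['hand_eye'];return s['ee_pos']+R@H[:3,3],(R@H[:3,:3]@c.T).T
    R=cv2.Rodrigues(cm['rvec'])[0];return -R.T@cm['tvec'],c@R
def cast(n,px,z,sp=None):
    o,d=rays(n,px,camera_model(n),sp);return (o+d*((z-o[2])/d[:,2])[:,None])[:,:2]
def blobs(im,col,amin=250,smin=130,vmin=40):
    h=cv2.cvtColor(im,cv2.COLOR_RGB2HSV);m=0
    for a,b in HUE[col]:m=m|cv2.inRange(h,(a,smin,vmin),(b,255,255))
    m=cv2.morphologyEx(m,cv2.MORPH_CLOSE,np.ones((5,5)));m=cv2.morphologyEx(m,cv2.MORPH_OPEN,np.ones((3,3)))
    cs,_=cv2.findContours(m,cv2.RETR_EXTERNAL,cv2.CHAIN_APPROX_NONE)
    return [cv2.convexHull(c) for c in cs if cv2.contourArea(c)>amin]
def circ(P,r=None):
    c0=P.mean(0)
    f=lambda v:np.hypot(*(P-v[:2]).T)-(v[2] if r is None else r)
    v=least_squares(f,[*c0]+([30] if r is None else []),loss='soft_l1',f_scale=.7)
    return v.x,np.abs(f(v.x)).mean()
E
python3 - <<'E'
from h import *
np.set_printoptions(precision=1,suppress=True)
for n in('top','scene'):
    im=cv2.imread(f'pics/{n}0.png')[:,:,::-1]
    for c in HUE:
        for h in blobs(im,c):
            ctr=h.reshape(-1,2).mean(0)
            dense=cv2.drawContours(np.zeros(im.shape[:2],np.uint8),[h],-1,255,1);ys,xs=np.nonzero(dense);P=np.c_[xs,ys]
            print(n,c,ctr,cv2.contourArea(h),*[(z,)+circ(cast(n,P,z)) for z in (18,50)])
im=cv2.imread('pics/top0.png')[120:300,170:530];cv2.imwrite('pics/crop0.png',cv2.resize(im,None,fx=2.2,fy=2.2,interpolation=2))
E
```

```text
top red [357.9 165.7] 1127.0 (18, array([646.6, -43.4,  36.2]), np.float64(0.5401280798449749)) (50, array([636.3, -41.9,  35.2]), np.float64(0.5239772460396434))
top red [214.7 161.3] 1090.0 (18, array([655.4, 220.4,  35.9]), np.float64(1.4995645924284484)) (50, array([644.9, 214. ,  34.9]), np.float64(1.4551546457493627))
top blue [431.6 255.5] 1197.5 (18, array([ 480.2, -184.2,   36. ]), np.float64(0.4165834509128253)) (50, array([ 474.9, -178.5,   35. ]), np.float64(0.40419565645063044))
top blue [344.7 246.7] 1079.0 (18, array([495.3, -21.6,  33.9]), np.float64(0.5554056185448055)) (50, array([489.5, -20.8,  32.9]), np.float64(0.5388181409738553))
top green [467.1 170.2] 540.0 (18, array([ 640.9, -245.1,   25.8]), np.float64(3.800297529158531)) (50, array([ 630.8, -237.6,   25. ]), np.float64(3.686849834234038))
top yellow [192.6 248.9] 1283.5 (18, array([485.8, 253.5,  37.5]), np.float64(0.4654194848728344)) (50, array([480.4, 246.1,  36.4]), np.float64(0.4515636052403811))
top orange [270.8  38.9] 15742.5 (18, array([904.4, 143.6, 164.2]), np.float64(47.059984401183264)) (50, 
[... 1395 characters left out ...]
(1.6393231459241397))
scene orange [544.2 348.6] 7651.5 (18, array([1252.4,  152.6,  379.5]), np.float64(31.059377368965706)) (50, array([1250. ,  125.3,  365.4]), np.float64(29.912534366737827))
scene orange [208.7 252.3] 759.0 (18, array([ 352.8, -225.8,   37.8]), np.float64(1.0021974870758381)) (50, array([ 383.6, -239. ,   36.4]), np.float64(0.965322130817126))
scene orange [556.8 122.2] 428.0 (18, array([480.5, 763.1,  54.4]), np.float64(14.078924204655934)) (50, array([506.5, 713.4,  52.4]), np.float64(13.559486876611073))
scene orange [518.3 101.7] 478.0 (18, array([352.7, 763.8,  57.7]), np.float64(13.131351705363613)) (50, array([383.5, 714.1,  55.5]), np.float64(12.64679288263423))
```

View pics/crop0.png

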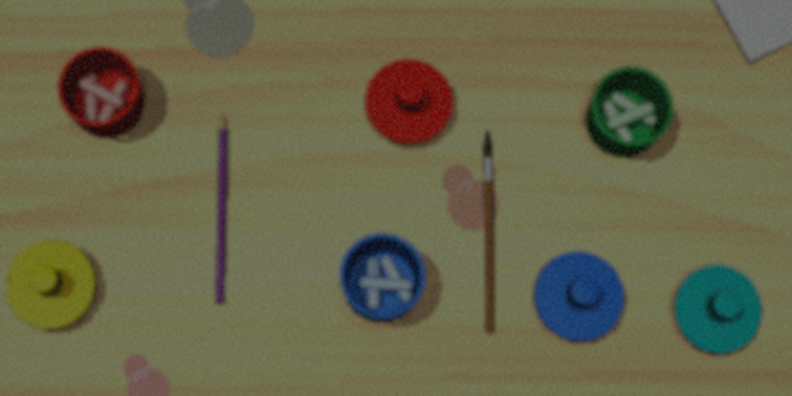

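The enlarged crop confirms one pot and one lid of each colour: red lid at crop (409,102), blue lid at (580,297), with the turquoise lid clearly different at (718,309). Next I'll refine the pot rims with a lower brightness threshold, in both views.

Run:
```python
from h import *
np.set_printoptions(precision=1,suppress=True)
vis=None
for n,col,uv in(('top','red',(216,162)),('top','blue',(344,246)),('top','green',(456,170)),('scene','red',(467,237)),('scene','blue',(330,243)),('scene','green',(288,338))):
    im=cv2.imread(f'pics/{n}0.png')[:,:,::-1]
    HUE['red']=[(0,8),(168,180)]
    HUE['blue']=[(100,130)];HUE['green']=[(38,95)]
    for h in blobs(im,col,200,110,12):
        if cv2.pointPolygonTest(h,uv,False)<0 or cv2.contourArea(h)>4000:continue
        m=cv2.drawContours(np.zeros(im.shape[:2],np.uint8),[h],-1,255,1);ys,xs=np.nonzero(m);P=np.c_[xs,ys]
        Q=cast(n,P,50)
        o=rays(n,P[:1],camera_model(n))[0][:2]
        # keep far side from camera (rim outline), drop the near wall
        d=Q.mean(0)-o; far=((Q-Q.mean(0))@d/np.linalg.norm(d))>(-8 if n=='scene' else -10)
        print(n,col,cv2.boundingRect(h),'all',*circ(Q),'far r35',*circ(Q[far],35),'far free',circ(Q[far])[0], 'z0 near r32',circ(cast(n,P,0)[~far],32))
```

```text
top red (197, 142, 38, 40) all [643.7 213.1  36.1] 2.09407051369004 far r35 [645.7 214.6] 0.9868417996705839 far free [647.3 215.3  33.5] z0 near r32 (array([651.7, 217.8]), np.float64(0.8240473285200114))
top blue (325, 227, 38, 38) all [489.5 -20.6  33.3] 0.5658739090516736 far r35 [487.7 -20.1] 1.0422577662701995 far free [490.2 -20.6  32.9] z0 near r32 (array([494.7, -21.6]), np.float64(0.5315251568954518))
top green (437, 151, 39, 40) all [ 631.4 -225.4   36.5] 1.8958085482162732 far r35 [ 633.6 -226.9] 0.8492941032949958 far free [ 634.9 -227.8   33.7] z0 near r32 (array([ 639.7, -230.8]), np.float64(0.5942210686346073))
```

```bash
cat >> h.py <<'E'
def to(p):
    s,R=pose();d=R.T@(np.array(p)-s['ee_pos'])/10
    print('from',s['ee_pos'].round(1),'t',round(s['t'],2),'F',s['ft_force'].round(1),'w',round(s['width'],1),'tool shift cm',d.round(2))
E
python3 - <<'E'
from h import *
s,R=pose();print(R.round(3));to((646,-43.5,300))
E
```

```text
[[ 0.404 -0.001 -0.915]
 [ 0.915 -0.001  0.404]
 [-0.001 -1.     0.   ]]
from [232.2 525.9 404.1] t 0.15 F [-1.2 -0.2  0.1] w 85.5 tool shift cm [-35.35  10.44 -60.86]
```

Call:
apply_moves:
  motion:
    - {"translation":[-35.3,10.4,-60.9],"hand":6}
    - {"translation":[-35.3,10.4,-60.9],"hand":6}
    - {"translation":[-35.3,10.4,-60.9],"hand":6}
    - {"translation":[-35.3,10.4,-60.9],"hand":6}
    - {"translation":[-35.3,10.4,-60.9],"hand":6}
    - {"translation":[-35.3,10.4,-60.9],"hand":6}
    - {"translation":[-35.3,10.4,-60.9],"hand":6}
    - {"translation":[-35.3,10.4,-60.9],"hand":6}
    - {"translation":[-35.3,10.4,-60.9],"hand":6}
    - {"translation":[-35.3,10.4,-60.9],"hand":6}
  force: 40

```text
invalid input
```

Run:
```python
from h import *
s,R=pose();print(R.round(3));to((646,-43.5,300))
```

```text
[[ 0.404 -0.001 -0.915]
 [ 0.915 -0.001  0.404]
 [-0.001 -1.     0.   ]]
from [232.2 525.9 404.1] t 0.15 F [-1.2 -0.2  0.1] w 85.5 tool shift cm [-35.35  10.44 -60.86]
```

Call:
apply_moves:
  motion:
    - {"translation":[-35.3,10.4,-60.9],"turn":[0,0,0],"hand":6}
    - {"translation":[-35.3,10.4,-60.9],"turn":[0,0,0],"hand":6}
    - {"translation":[-35.3,10.4,-60.9],"turn":[0,0,0],"hand":6}
    - {"translation":[-35.3,10.4,-60.9],"turn":[0,0,0],"hand":6}
    - {"translation":[-35.3,10.4,-60.9],"turn":[0,0,0],"hand":6}
    - {"translation":[-35.3,10.4,-60.9],"turn":[0,0,0],"hand":6}
    - {"translation":[-35.3,10.4,-60.9],"turn":[0,0,0],"hand":6}
    - {"translation":[-35.3,10.4,-60.9],"turn":[0,0,0],"hand":6}
    - {"translation":[-35.3,10.4,-60.9],"turn":[0,0,0],"hand":6}
    - {"translation":[-35.3,10.4,-60.9],"turn":[0,0,0],"hand":6}
  force: 40

```text
t: 0.98
ee_pos: [475.6, 191.0, 343.4]
tool_rot: [0.593, -0.592, -0.386, 0.386]
ft_force: [0.6, 0.1, 0.5]
width: 60.3
```

Run:
```python
from h import *
s,R=pose();print(R.round(3));to((646,-43.5,300))
```

```text
[[ 0.404 -0.    -0.915]
 [ 0.915  0.     0.404]
 [ 0.    -1.     0.   ]]
from [475.6 191.  343.4] t 0.98 F [0.6 0.1 0.5] w 60.3 tool shift cm [-14.57   4.34 -25.06]
```

Call:
apply_moves:
  motion:
    - {"translation":[-14.6,4.3,-25.0],"turn":[0,0,0],"hand":6}
    - {"translation":[-14.6,4.3,-25.0],"turn":[0,0,0],"hand":6}
    - {"translation":[-14.6,4.3,-25.0],"turn":[0,0,0],"hand":6}
    - {"translation":[-14.6,4.3,-25.0],"turn":[0,0,0],"hand":6}
    - {"translation":[-14.6,4.3,-25.0],"turn":[0,0,0],"hand":6}
    - {"translation":[-14.6,4.3,-25.0],"turn":[0,0,0],"hand":6}
    - {"translation":[-14.6,4.3,-25.0],"turn":[0,0,0],"hand":6}
    - {"translation":[-14.6,4.3,-25.0],"turn":[0,0,0],"hand":6}
    - {"translation":[-14.6,4.3,-25.0],"turn":[0,0,0],"hand":6}
    - {"translation":[-14.6,4.3,-25.0],"turn":[0,0,0],"hand":6}

```text
t: 1.82
ee_pos: [644.3, -41.7, 300.0]
tool_rot: [0.593, -0.592, -0.385, 0.386]
ft_force: [-0.1, -0.3, 0.1]
width: 60.2
```

Run:
```python
from h import *
sp=pose();im=snapshot('wrist');cv2.imwrite('pics/w1.png',im[:,:,::-1])
for h in blobs(im,'red'):
    m=cv2.drawContours(np.zeros(im.shape[:2],np.uint8),[h],-1,255,1);ys,xs=np.nonzero(m);P=np.c_[xs,ys]
    print(cv2.boundingRect(h),circ(cast('wrist',P,18,sp)),circ(cast('wrist',P,50,sp)))
to((646,-43.5,300))
```

```text
(259, 183, 119, 115) (array([645.37377242, -45.2007422 ,  37.23987959]), np.float64(0.19863952181200334)) (array([636.17207129, -40.9219963 ,  32.49577213]), np.float64(0.17333971454437566))
from [644.1 -40.9 300.5] t 1.87 F [ 0.4  0.1 -0.2] w 60.0 tool shift cm [-0.16  0.05 -0.28]
```

View pics/w1.png

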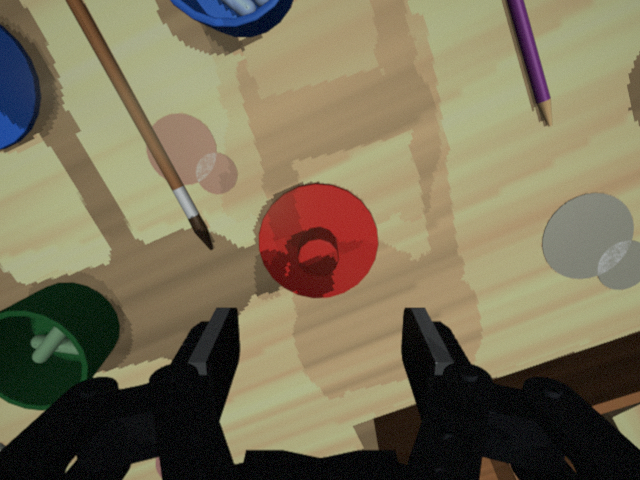

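The wrist view shows the red lid at (318,240) with its knob at (318,255), between the open fingers with nothing in the way of the descent. The wrist gives (645.4,-45.2), against (646,-43.5) from the other cameras.

Call:
apply_moves:
  motion:
    - {"translation":[-0.24,2.5,-0.29],"turn":[0,0,0],"hand":6}
    - {"translation":[-0.24,5.0,-0.29],"turn":[0,0,0],"hand":6}
    - {"translation":[-0.24,7.5,-0.29],"turn":[0,0,0],"hand":6}
    - {"translation":[-0.24,9.5,-0.29],"turn":[0,0,0],"hand":6}
    - {"translation":[-0.24,10.7,-0.29],"turn":[0,0,0],"hand":6}
    - {"translation":[-0.24,10.7,-0.29],"turn":[0,0,0],"hand":6}
    - {"translation":[-0.24,10.7,-0.29],"turn":[0,0,0],"hand":6}

```text
t: 2.45
ee_pos: [646.2, -44.0, 194.1]
tool_rot: [0.592, -0.592, -0.386, 0.386]
ft_force: [-0.2, -0.3, 0.6]
width: 60.0
```

Run:
```python
from h import *
im=snapshot('wrist');cv2.imwrite('pics/w2.png',im[:,:,::-1])
to((645.8,-44.3,193))
```

```text
from [646.7 -44.3 195. ] t 2.5 F [ 0.4 -0.7  0.6] w 60.0 tool shift cm [-0.03  0.2   0.09]
```

View pics/w2.png

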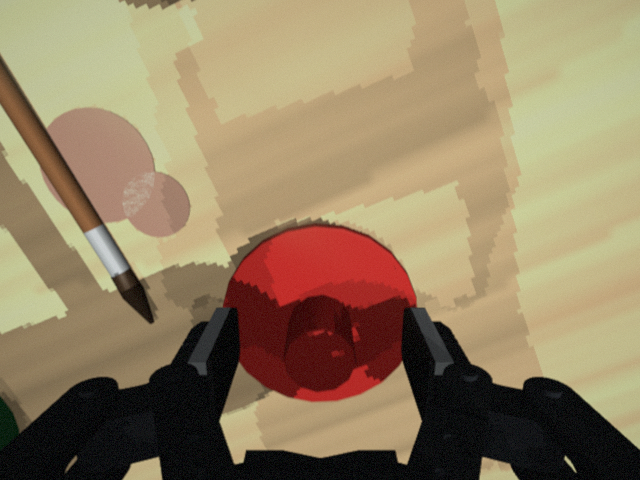

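The red knob at (320,340) sits centred between the pads, so I'll close on it.

Call:
apply_moves:
  motion:
    - {"translation":[0,0.0,0],"turn":[0,0,0],"hand":1.5}
    - {"translation":[0,0.0,0],"turn":[0,0,0],"hand":1.5}
    - {"translation":[0,0.0,0],"turn":[0,0,0],"hand":1.5}
    - {"translation":[0,0.0,0],"turn":[0,0,0],"hand":1.5}
    - {"translation":[0,0.0,0],"turn":[0,0,0],"hand":1.5}
    - {"translation":[0,0.0,0],"turn":[0,0,0],"hand":1.5}
    - {"translation":[0,0.0,0],"turn":[0,0,0],"hand":1.5}
    - {"translation":[0,0.0,0],"turn":[0,0,0],"hand":1.5}
  force: 40

```text
t: 3.17
ee_pos: [646.9, -45.1, 195.2]
tool_rot: [-0.592, 0.593, 0.387, -0.385]
ft_force: [-0.2, 1.0, 6.3]
width: 22.5
```

Run:
```python
from h import *
im=snapshot('wrist');cv2.imwrite('pics/w3.png',im[:,:,::-1])
to((645.8,-44.3,270)); to((647,215,270))
```

```text
from [646.9 -45.1 195.2] t 3.22 F [0.  1.  6.8] w 22.8 tool shift cm [ 0.03 -7.48  0.11]
from [646.9 -45.1 195.2] t 3.22 F [0.  1.  6.8] w 22.8 tool shift cm [23.8  -7.48 10.48]
```

View pics/w3.png

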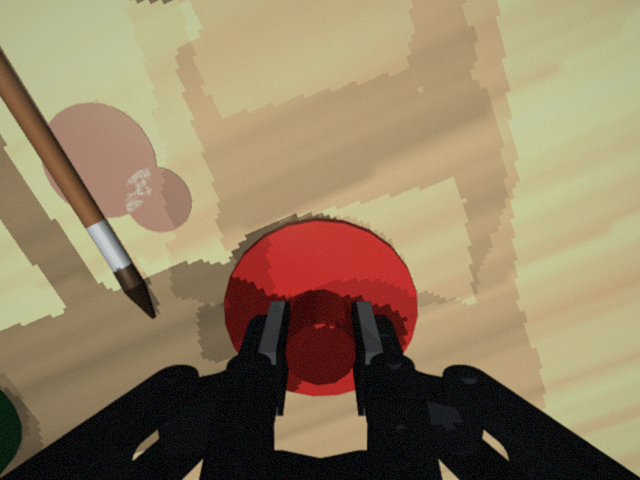

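The pads hold the knob (width 22.8) and the tips just touch the disc at about 6 N. Lifting it.

Call:
apply_moves:
  motion:
    - {"translation":[0,-1.5,0],"turn":[0,0,0],"hand":1.5}
    - {"translation":[0,-4,0],"turn":[0,0,0],"hand":1.5}
    - {"translation":[0,-7,0],"turn":[0,0,0],"hand":1.5}
    - {"translation":[1,-8.5,0.5],"turn":[0,0,0],"hand":1.5}
    - {"translation":[3.5,-8.5,1.5],"turn":[0,0,0],"hand":1.5}
    - {"translation":[7,-8.5,3],"turn":[0,0,0],"hand":1.5}
    - {"translation":[10.5,-8.5,4.5],"turn":[0,0,0],"hand":1.5}
    - {"translation":[14,-8.5,6],"turn":[0,0,0],"hand":1.5}
    - {"translation":[16,-8.5,7],"turn":[0,0,0],"hand":1.5}
    - {"translation":[16,-8.5,7],"turn":[0,0,0],"hand":1.5}

```text
t: 4.05
ee_pos: [646.3, 134.3, 278.6]
tool_rot: [0.593, -0.591, -0.388, 0.387]
ft_force: [-0.4, -0.6, 1.0]
width: 22.7
```

Run:
```python
from h import *
np.set_printoptions(precision=1,suppress=True)
HUE['red']=[(0,8),(168,180)]
sp=pose();im=snapshot('wrist');cv2.imwrite('pics/w4.png',im[:,:,::-1])
for h in blobs(im,'red',vmin=25):
    m=cv2.drawContours(np.zeros(im.shape[:2],np.uint8),[h],-1,255,1);ys,xs=np.nonzero(m);P=np.c_[xs,ys]
    zl=sp[0]['ee_pos'][2]-195.2+18
    print(cv2.boundingRect(h),circ(cast('wrist',P,zl,sp)),circ(cast('wrist',P,50,sp)))
to((647,215,280))
```

```text
(224, 219, 194, 177) (array([643.6, 134.6,  37.1]), np.float64(0.45326346116687705)) (array([667.7, 124.2,  50.2]), np.float64(0.610960432610381))
(390, 135, 153, 140) (array([626.5, 199. ,  26.2]), np.float64(1.0524076064110575)) (array([644.7, 211.4,  35.4]), np.float64(1.4152329573879838))
from [646.6 132.  278.6] t 4.1 F [-0.3  0.3 -0.8] w 22.7 tool shift cm [ 7.6 -0.1  3.3]
```

View pics/w4.png

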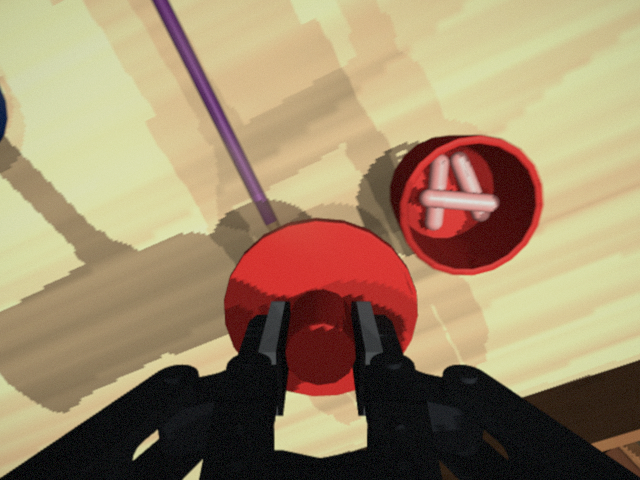

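The wrist view shows the red lid held level at (320,305). The open red pot's rim is centred near (471,204), with chalk inside. I'll fit the rim with the arm settled.

```bash
cat >> h.py <<'E'
def potfit(col,name,side=1):
    HUE['red']=[(0,8),(168,180)]; HUE['blue']=[(100,130)]
    snapshot('wrist');sp=pose();im=snapshot('wrist');cv2.imwrite(f'pics/{name}.png',im[:,:,::-1])
    for h in blobs(im,col,1500,110,25):
        m=cv2.drawContours(np.zeros(im.shape[:2],np.uint8),[h],-1,255,1);ys,xs=np.nonzero(m);P=np.c_[xs,ys]
        Q=cast('wrist',P,50,sp);o=sp[0]['ee_pos']+sp[1]@camera_model('wrist')['hand_eye'][:3,3]
        d=Q.mean(0)-o[:2];d/=np.linalg.norm(d);far=(Q-Q.mean(0))@d>-5
        zl=sp[0]['ee_pos'][2]-195.2+18
        print(cv2.boundingRect(h),'rim far free',circ(Q[far]),'r35',circ(Q[far],35),'| as held lid',circ(cast('wrist',P,zl,sp)))
E
python3 - <<'E'
from h import *
np.set_printoptions(precision=1,suppress=True)
potfit('red','w5');to((647,215,280))
E
```

```text
(224, 219, 194, 177) rim far free (array([668.5, 119.3,  50.1]), np.float64(0.9614479357266141)) r35 (array([683.8, 112.8]), np.float64(7.161706949506162)) | as held lid (array([644. , 130. ,  37.1]), np.float64(0.45151243650803186))
(398, 130, 156, 141) rim far free (array([646.4, 213.1,  34.2]), np.float64(0.1320240488775964)) r35 (array([645.6, 212.4]), np.float64(0.393204591434705)) | as held lid (array([626.6, 198.2,  26.4]), np.float64(1.11680057894879))
from [646.9 129.4 278.6] t 4.2 F [ 0.6 -1.1 -0.6] w 22.6 tool shift cm [ 7.8 -0.1  3.4]
```

Call:
apply_moves:
  motion:
    - {"translation":[2.5,0,1.1],"turn":[0,0,0],"hand":1.5}
    - {"translation":[5,0,2.1],"turn":[0,0,0],"hand":1.5}
    - {"translation":[7,0,2.9],"turn":[0,0,0],"hand":1.5}
    - {"translation":[7.7,0,3.24],"turn":[0,0,0],"hand":1.5}
    - {"translation":[7.7,0,3.24],"turn":[0,0,0],"hand":1.5}
    - {"translation":[7.7,0.5,3.24],"turn":[0,0,0],"hand":1.5}
    - {"translation":[7.7,1.2,3.24],"turn":[0,0,0],"hand":1.5}
    - {"translation":[7.7,2,3.24],"turn":[0,0,0],"hand":1.5}
    - {"translation":[7.7,2.6,3.24],"turn":[0,0,0],"hand":1.5}
    - {"translation":[7.7,2.6,3.24],"turn":[0,0,0],"hand":1.5}

```text
t: 5.03
ee_pos: [647.8, 212.0, 250.4]
tool_rot: [0.593, -0.592, -0.384, 0.387]
ft_force: [-0.1, 0.7, -1.0]
width: 22.9
```

Run:
```python
from h import *
im=snapshot('wrist');cv2.imwrite('pics/w6.png',im[:,:,::-1])
im=snapshot('scene');cv2.imwrite('pics/s6.png',cv2.resize(im[160:320,360:560,::-1],None,fx=4,fy=3.5,interpolation=2))
to((648.4,213,233))
```

```text
from [648.4 212.6 252.1] t 5.13 F [-0.4 -0.9 -0. ] w 22.9 tool shift cm [0.04 1.91 0.02]
```

View pics/w6.png

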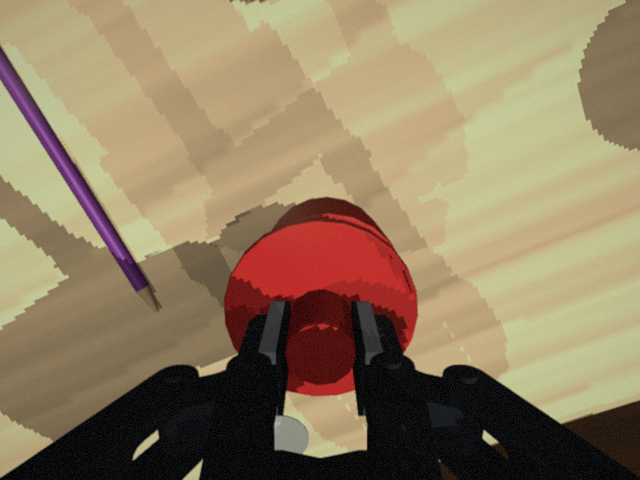

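View pics/s6.png

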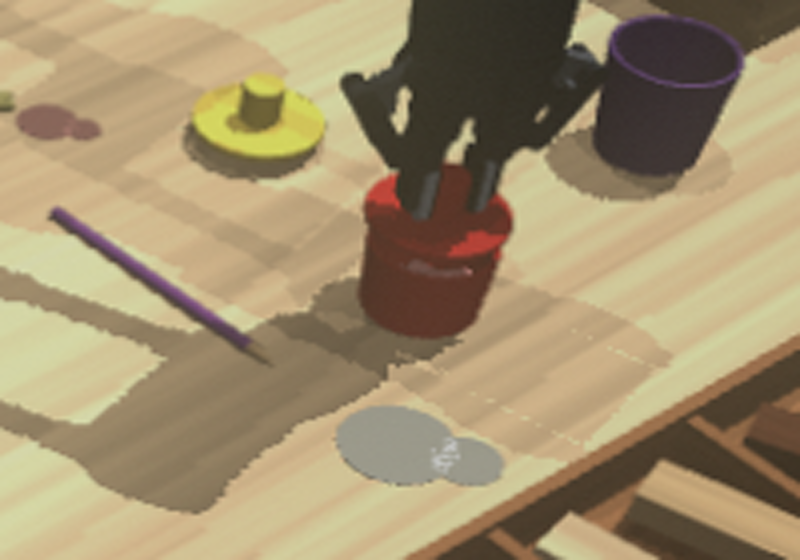

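The lid is above the red pot, roughly concentric in both views: lid at (320,305) and pot body at (327,215) in the wrist picture. Lowering it gently.

Call:
apply_moves:
  motion:
    - {"translation":[0.1,0.5,0],"turn":[0,0,0],"hand":1.5}
    - {"translation":[0.1,1.0,0],"turn":[0,0,0],"hand":1.5}
    - {"translation":[0.1,1.4,0],"turn":[0,0,0],"hand":1.5}
    - {"translation":[0.1,1.7,0],"turn":[0,0,0],"hand":1.5}
    - {"translation":[0.1,1.9,0],"turn":[0,0,0],"hand":1.5}
    - {"translation":[0.1,1.9,0],"turn":[0,0,0],"hand":1.5}

```text
t: 5.63
ee_pos: [648.8, 214.1, 233.7]
tool_rot: [0.592, -0.592, -0.386, 0.386]
ft_force: [0.4, -1.5, -0.8]
width: 22.5
```

No contact force yet, so I'll press a little further.

Call:
apply_moves:
  motion:
    - {"translation":[0,0.1,0],"turn":[0,0,0],"hand":1.5}
    - {"translation":[0,0.2,0],"turn":[0,0,0],"hand":1.5}
    - {"translation":[0,0.2,0],"turn":[0,0,0],"hand":1.5}

```text
t: 5.88
ee_pos: [648.8, 214.2, 233.4]
tool_rot: [-0.592, 0.593, 0.386, -0.386]
ft_force: [-2.7, -0.1, 6.2]
width: 22.7
```

Run:
```python
from h import *
im=snapshot('scene');cv2.imwrite('pics/s7.png',cv2.resize(im[180:280,410:530,::-1],None,fx=6,fy=6,interpolation=2))
to((648.4,213,233))
```

```text
from [648.8 214.2 233.4] t 5.93 F [-1.9 -0.3  6.3] w 22.8 tool shift cm [-0.13  0.04 -0.01]
```

View pics/s7.png

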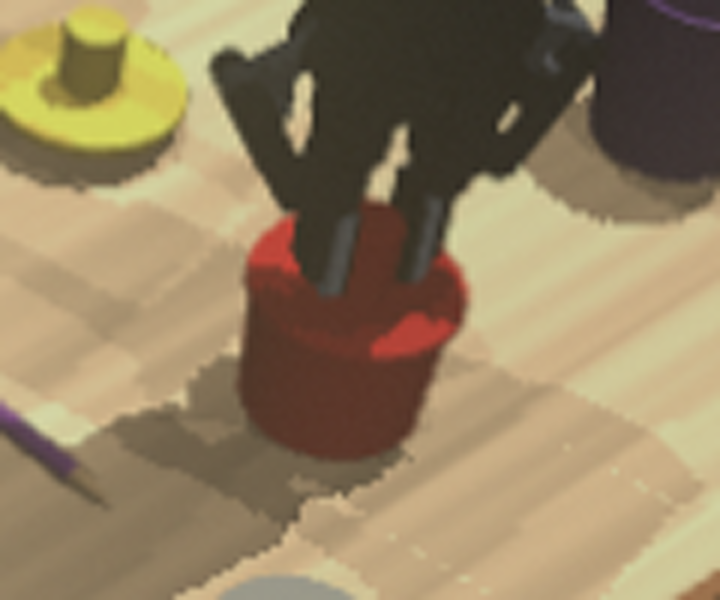

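The lid is home: contact at TCP z 233.4 against 233.2 expected, with about 6 N. Releasing and lifting.

Call:
apply_moves:
  motion:
    - {"translation":[0,0,0],"turn":[0,0,0],"hand":5}
    - {"translation":[0,0,0],"turn":[0,0,0],"hand":5}
    - {"translation":[0,0,0],"turn":[0,0,0],"hand":5}
    - {"translation":[0,0,0],"turn":[0,0,0],"hand":5}
    - {"translation":[0,0,0],"turn":[0,0,0],"hand":6}
    - {"translation":[0,-1,0],"turn":[0,0,0],"hand":6}
    - {"translation":[0,-3,0],"turn":[0,0,0],"hand":6}
    - {"translation":[0,-6,0],"turn":[0,0,0],"hand":6}
    - {"translation":[0,-8,0],"turn":[0,0,0],"hand":6}
    - {"translation":[0,-8,0],"turn":[0,0,0],"hand":6}

```text
t: 6.77
ee_pos: [650.4, 214.4, 318.1]
tool_rot: [-0.591, 0.594, 0.39, -0.382]
ft_force: [1.1, 0.1, 0.9]
width: 60.1
```

Run:
```python
from h import *
im=snapshot('wrist');cv2.imwrite('pics/w8.png',im[:,:,::-1])
to((480,-185,300))
```

```text
from [649.7 214.3 315.6] t 6.82 F [-0.4  0.1  0.5] w 60.1 tool shift cm [-43.39   1.39  -0.59]
```

View pics/w8.png

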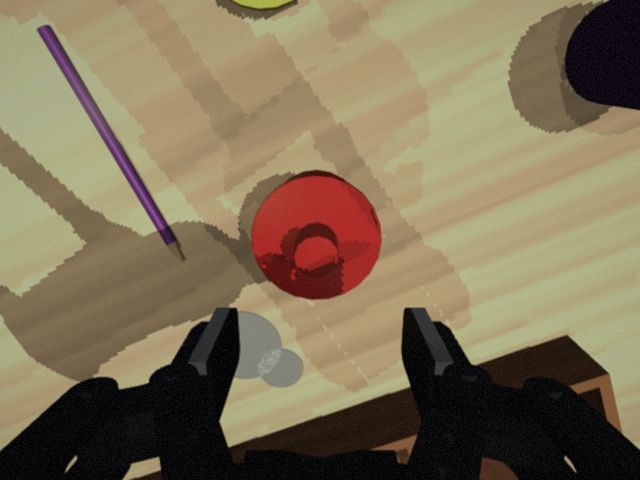

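The red lid lies round and level on its pot at (317,235), and the gripper is clear. On to the blue lid.

Call:
apply_moves:
  motion:
    - {"translation":[-43.4,1.4,-0.6],"turn":[0,0,0],"hand":6}
    - {"translation":[-43.4,1.4,-0.6],"turn":[0,0,0],"hand":6}
    - {"translation":[-43.4,1.4,-0.6],"turn":[0,0,0],"hand":6}
    - {"translation":[-43.4,1.4,-0.6],"turn":[0,0,0],"hand":6}
    - {"translation":[-43.4,1.4,-0.6],"turn":[0,0,0],"hand":6}
    - {"translation":[-43.4,1.4,-0.6],"turn":[0,0,0],"hand":6}
    - {"translation":[-43.4,1.4,-0.6],"turn":[0,0,0],"hand":6}
    - {"translation":[-43.4,1.4,-0.6],"turn":[0,0,0],"hand":6}
    - {"translation":[-43.4,1.4,-0.6],"turn":[0,0,0],"hand":6}
    - {"translation":[-43.4,1.4,-0.6],"turn":[0,0,0],"hand":6}

```text
t: 7.65
ee_pos: [484.4, -170.5, 297.7]
tool_rot: [0.593, -0.592, -0.386, 0.386]
ft_force: [0.9, -1.4, -0.2]
width: 60.1
```

Run:
```python
from h import *
to((480,-185,300));print(sense()['joint_pos'].round(2))
```

```text
from [ 484.4 -170.5  297.7] t 7.65 F [ 0.9 -1.4 -0.2] w 60.1 tool shift cm [-1.5  -0.23 -0.18]
[-0.47  0.27  1.8   0.    1.07 -1.63]
```

Call:
apply_moves:
  motion:
    - {"translation":[-1.4,0,-0.2],"turn":[0,0,0],"hand":6}
    - {"translation":[-1.4,0,-0.2],"turn":[0,0,0],"hand":6}
    - {"translation":[-1.4,0,-0.2],"turn":[0,0,0],"hand":6}
    - {"translation":[-1.4,0,-0.2],"turn":[0,0,0],"hand":6}

```text
t: 7.98
ee_pos: [482.1, -182.1, 297.9]
tool_rot: [0.593, -0.592, -0.386, 0.386]
ft_force: [0.0, -0.1, -0.6]
width: 60.5
```

Run:
```python
from h import *
np.set_printoptions(precision=1,suppress=True)
snapshot('wrist');sp=pose();im=snapshot('wrist');cv2.imwrite('pics/w9.png',im[:,:,::-1])
for h in blobs(im,'blue'):
    m=cv2.drawContours(np.zeros(im.shape[:2],np.uint8),[h],-1,255,1);ys,xs=np.nonzero(m);P=np.c_[xs,ys]
    print(cv2.boundingRect(h),circ(cast('wrist',P,18,sp)))
to((480,-185,194.5))
```

```text
(252, 179, 121, 115) (array([ 479.1, -187.1,   37. ]), np.float64(0.1884178792072138))
(510, 78, 130, 138) (array([493.5, -22.4,  39.2]), np.float64(3.9406009952363727))
from [ 482.4 -181.6  298.1] t 8.08 F [0.  0.6 0.7] w 59.9 tool shift cm [-0.4 10.4  0.1]
```

View pics/w9.png

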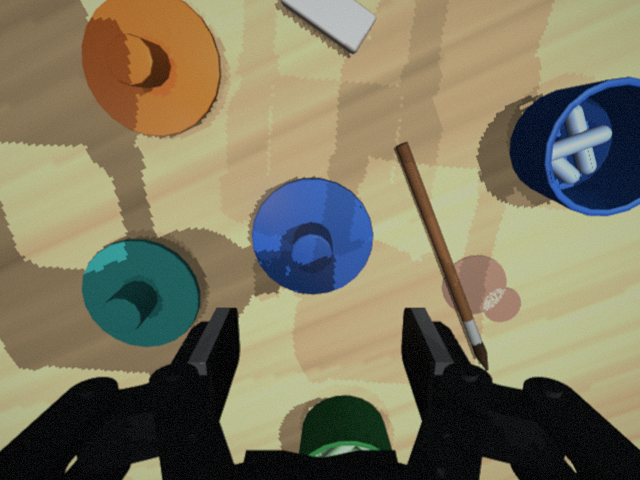

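The wrist view shows the blue lid at (313,236), turquoise at (141,292), orange at (151,65) and the blue pot's rim around (608,145). The blue lid is centred between the fingers and the others are clear of them. Descending.

Call:
apply_moves:
  motion:
    - {"translation":[-0.5,2.5,0.1],"turn":[0,0,0],"hand":6}
    - {"translation":[-0.5,5.0,0.1],"turn":[0,0,0],"hand":6}
    - {"translation":[-0.5,7.5,0.1],"turn":[0,0,0],"hand":6}
    - {"translation":[-0.5,9.2,0.1],"turn":[0,0,0],"hand":6}
    - {"translation":[-0.5,10.3,0.1],"turn":[0,0,0],"hand":6}
    - {"translation":[-0.5,10.3,0.1],"turn":[0,0,0],"hand":6}
    - {"translation":[-0.5,10.3,0.1],"turn":[0,0,0],"hand":6}

```text
t: 8.67
ee_pos: [479.5, -185.9, 195.0]
tool_rot: [0.593, -0.592, -0.386, 0.387]
ft_force: [0.5, 0.4, 0.9]
width: 59.7
```

Run:
```python
from h import *
im=snapshot('wrist');cv2.imwrite('pics/w10.png',im[:,:,::-1])
to((479.6,-186,194.5))
```

```text
from [ 479.8 -186.3  195.7] t 8.72 F [ 0.5 -0.4  0.2] w 60.0 tool shift cm [0.02 0.12 0.03]
```

View pics/w10.png

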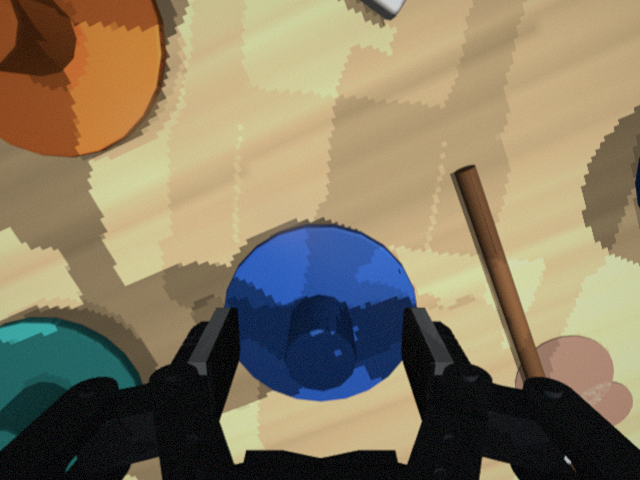

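The blue knob at (320,345) is centred between the pads. Closing and lifting.

Call:
apply_moves:
  motion:
    - {"translation":[0,0.0,0],"turn":[0,0,0],"hand":1.5}
    - {"translation":[0,0.0,0],"turn":[0,0,0],"hand":1.5}
    - {"translation":[0,0.0,0],"turn":[0,0,0],"hand":1.5}
    - {"translation":[0,0.0,0],"turn":[0,0,0],"hand":1.5}
    - {"translation":[0,0.0,0],"turn":[0,0,0],"hand":1.5}
    - {"translation":[0,0.0,0],"turn":[0,0,0],"hand":1.5}
    - {"translation":[0,0.0,0],"turn":[0,0,0],"hand":1.5}
    - {"translation":[0,0.0,0],"turn":[0,0,0],"hand":1.5}
  force: 40

```text
t: 9.38
ee_pos: [479.5, -187.1, 196.4]
tool_rot: [-0.592, 0.593, 0.386, -0.385]
ft_force: [-0.1, 0.9, 5.9]
width: 23.0
```

Run:
```python
from h import *
to((490.5,-21,280))
```

```text
from [ 479.5 -187.1  196.4] t 9.38 F [-0.1  0.9  5.9] w 23.0 tool shift cm [15.64 -8.37  5.69]
```

Call:
apply_moves:
  motion:
    - {"translation":[0,-1.5,0],"turn":[0,0,0],"hand":1.5}
    - {"translation":[0,-4,0],"turn":[0,0,0],"hand":1.5}
    - {"translation":[0,-7,0],"turn":[0,0,0],"hand":1.5}
    - {"translation":[1,-8.5,0.4],"turn":[0,0,0],"hand":1.5}
    - {"translation":[3.5,-8.5,1.3],"turn":[0,0,0],"hand":1.5}
    - {"translation":[6,-8.5,2.2],"turn":[0,0,0],"hand":1.5}
    - {"translation":[7.8,-8.5,2.9],"turn":[0,0,0],"hand":1.5}
    - {"translation":[7.8,-8.5,2.9],"turn":[0,0,0],"hand":1.5}
    - {"translation":[7.8,-8.5,2.9],"turn":[0,0,0],"hand":1.5}

```text
t: 10.13
ee_pos: [484.0, -103.3, 280.4]
tool_rot: [-0.592, 0.592, 0.387, -0.387]
ft_force: [-1.2, 0.4, -0.1]
width: 23.1
```

Run:
```python
from h import *
np.set_printoptions(precision=1,suppress=True)
potfit('blue','w11');to((490.5,-21,280))
```

```text
(225, 221, 192, 175) rim far free (array([ 507.2, -115.8,   50. ]), np.float64(0.9446113765074651)) r35 (array([ 522.5, -122.2]), np.float64(7.087480708016949)) | as held lid (array([ 481.8, -104.6,   36.7]), np.float64(0.4377502567445563))
(398, 142, 152, 137) rim far free (array([489.1, -23.6,  34.1]), np.float64(0.1444412922072706)) r35 (array([488.1, -24.3]), np.float64(0.4497774655212164)) | as held lid (array([467.3, -38.2,  26.1]), np.float64(1.1730849323324566))
from [ 484.3 -104.5  280.4] t 10.23 F [-0.9 -0.6 -1.1] w 22.6 tool shift cm [7.9 0.  2.8]
```

View pics/w11.png

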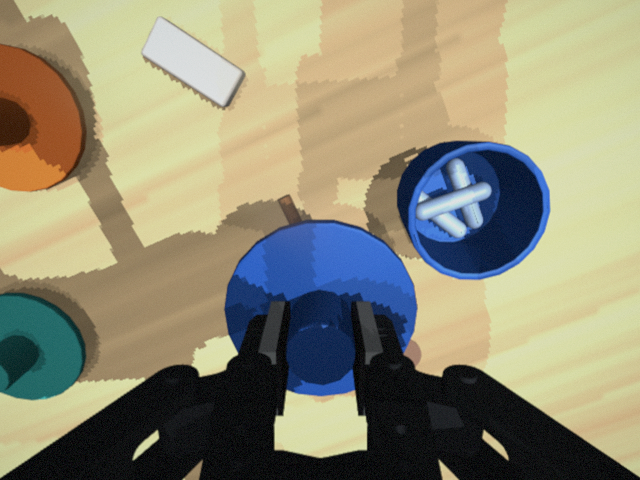

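The blue lid is held level at (320,307), and the blue pot's rim is around (480,209). Moving over it and lowering.

Call:
apply_moves:
  motion:
    - {"translation":[2.5,0,0.9],"turn":[0,0,0],"hand":1.5}
    - {"translation":[5,0,1.8],"turn":[0,0,0],"hand":1.5}
    - {"translation":[7,0,2.5],"turn":[0,0,0],"hand":1.5}
    - {"translation":[7.8,0,2.7],"turn":[0,0,0],"hand":1.5}
    - {"translation":[7.8,0,2.7],"turn":[0,0,0],"hand":1.5}
    - {"translation":[7.8,0.5,2.7],"turn":[0,0,0],"hand":1.5}
    - {"translation":[7.8,1.2,2.7],"turn":[0,0,0],"hand":1.5}
    - {"translation":[7.8,2,2.7],"turn":[0,0,0],"hand":1.5}
    - {"translation":[7.8,2.6,2.7],"turn":[0,0,0],"hand":1.5}
    - {"translation":[7.8,2.6,2.7],"turn":[0,0,0],"hand":1.5}

```text
t: 11.07
ee_pos: [490.2, -22.2, 252.5]
tool_rot: [0.594, -0.592, -0.385, 0.387]
ft_force: [-0.9, -0.3, -0.8]
width: 22.6
```

Run:
```python
from h import *
im=snapshot('wrist');cv2.imwrite('pics/w12.png',im[:,:,::-1])
to((491.1,-22.5,234))
```

```text
from [490.5 -22.1 253.2] t 11.12 F [-0.5 -0.1  0.4] w 22.4 tool shift cm [-0.01  1.92 -0.07]
```

View pics/w12.png

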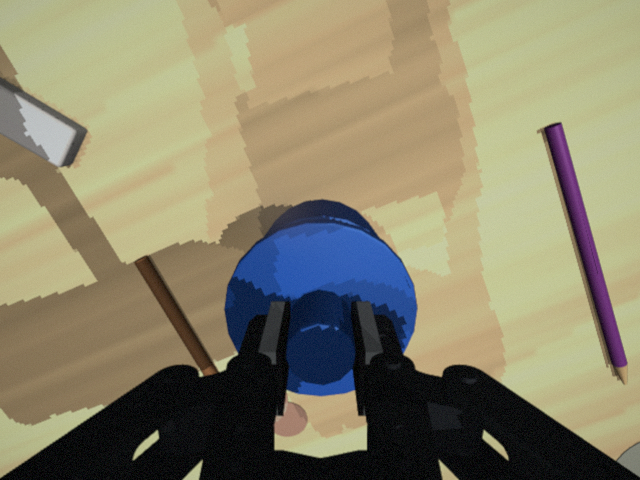

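The blue pot's rim at (320,215) is centred behind the held lid at (320,307). Lowering to home.

Call:
apply_moves:
  motion:
    - {"translation":[0,0.5,0],"turn":[0,0,0],"hand":1.5}
    - {"translation":[0,1.0,0],"turn":[0,0,0],"hand":1.5}
    - {"translation":[0,1.4,0],"turn":[0,0,0],"hand":1.5}
    - {"translation":[0,1.7,0],"turn":[0,0,0],"hand":1.5}
    - {"translation":[0,1.9,0],"turn":[0,0,0],"hand":1.5}
    - {"translation":[0,2.0,0],"turn":[0,0,0],"hand":1.5}
    - {"translation":[0,2.0,0],"turn":[0,0,0],"hand":1.5}

```text
t: 11.7
ee_pos: [490.9, -21.6, 234.6]
tool_rot: [0.592, -0.592, -0.386, 0.386]
ft_force: [-0.9, 0.8, 1.8]
width: 22.6
```

Run:
```python
from h import *
to((491.1,-22.5,234))
```

```text
from [490.9 -21.6 234.6] t 11.7 F [-0.9  0.8  1.8] w 22.6 tool shift cm [-0.08  0.06 -0.06]
```

Call:
apply_moves:
  motion:
    - {"translation":[0,0.1,0],"turn":[0,0,0],"hand":1.5}
    - {"translation":[0,0.2,0],"turn":[0,0,0],"hand":1.5}
    - {"translation":[0,0.2,0],"turn":[0,0,0],"hand":1.5}

```text
t: 11.95
ee_pos: [490.8, -21.5, 234.4]
tool_rot: [-0.592, 0.592, 0.386, -0.386]
ft_force: [-5.7, 0.7, 16.9]
width: 22.4
```

Run:
```python
from h import *
im=snapshot('scene');cv2.imwrite('pics/s13.png',cv2.resize(im[190:290,270:390,::-1],None,fx=6,fy=6,interpolation=2))
to((491.1,-22.5,234))
```

```text
from [490.7 -21.5 234.5] t 12.0 F [-5.8  0.9 16.9] w 22.7 tool shift cm [-0.08  0.05 -0.07]
```

View pics/s13.png

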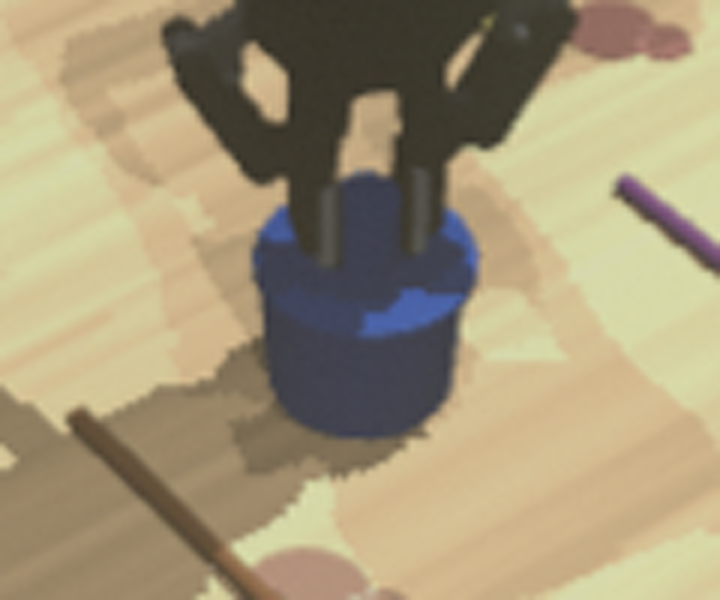

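The blue lid is home: contact at z 234.4 against 234.4 expected, with 17 N. I'll back off 1 mm, release and retreat.

Call:
apply_moves:
  motion:
    - {"translation":[0,-0.1,0],"turn":[0,0,0],"hand":1.5}
    - {"translation":[0,-0.1,0],"turn":[0,0,0],"hand":6}
    - {"translation":[0,-0.1,0],"turn":[0,0,0],"hand":6}
    - {"translation":[0,-0.1,0],"turn":[0,0,0],"hand":6}
    - {"translation":[0,-0.1,0],"turn":[0,0,0],"hand":6}
    - {"translation":[0,-0.1,0],"turn":[0,0,0],"hand":6}
    - {"translation":[0,-1,0],"turn":[0,0,0],"hand":6}
    - {"translation":[0,-3,0],"turn":[0,0,0],"hand":6}
    - {"translation":[0,-6,0],"turn":[0,0,0],"hand":6}
    - {"translation":[0,-9,0],"turn":[0,0,0],"hand":6}

```text
t: 12.83
ee_pos: [490.6, -21.6, 323.2]
tool_rot: [0.593, -0.592, -0.386, 0.387]
ft_force: [0.8, -0.2, 0.3]
width: 60.2
```

Call:
apply_moves:
  motion:
    - {"translation":[0,-4,4],"turn":[0,0,0],"hand":6}
    - {"translation":[0,-7,8],"turn":[0,0,0],"hand":6}
    - {"translation":[0,-9,12],"turn":[0,0,0],"hand":6}
    - {"translation":[0,-9,15],"turn":[0,0,0],"hand":6}
    - {"translation":[0,-9,18],"turn":[0,0,0],"hand":6}
    - {"translation":[0,-9,18],"turn":[0,0,0],"hand":6}
    - {"translation":[0,-9,18],"turn":[0,0,0],"hand":6}

```text
t: 13.42
ee_pos: [324.2, 51.7, 413.4]
tool_rot: [-0.592, 0.593, 0.387, -0.386]
ft_force: [1.3, -0.5, 0.8]
width: 59.8
```

Run:
```python
from h import *
np.set_printoptions(precision=1,suppress=True)
for n in('scene','top'):
    im=snapshot(n);cv2.imwrite(f'pics/{n}14.png',im[:,:,::-1])
    for c in('red','blue','yellow'):
        for h in blobs(im,c):
            if cv2.contourArea(h)>2500:continue
            m=cv2.drawContours(np.zeros(im.shape[:2],np.uint8),[h],-1,255,1);ys,xs=np.nonzero(m)
            P=np.c_[xs,ys];print(n,c,h.reshape(-1,2).mean(0),[circ(cast(n,P,z)) for z in(18,56)])
im=cv2.imread('pics/scene14.png')[160:280,280:520];cv2.imwrite('pics/c14.png',cv2.resize(im,None,fx=3.3,fy=3.3,interpolation=2))
```

```text
scene red [471.1 226.4] [(array([622.4, 253.8,  38.7]), np.float64(1.4745452712185045)), (array([647.2, 217. ,  37. ]), np.float64(1.4102318327559067))]
scene blue [329.4 233.6] [(array([457.2,   6.4,  37.1]), np.float64(1.0534566452916998)), (array([489.2, -19.5,  35.5]), np.float64(1.007431461565036))]
scene blue [397.9  12.5] [(array([-343.3,  875.9,  147.5]), np.float64(37.20282712850285)), (array([-276.2,  811.9,  141.1]), np.float64(35.571400301901))]
scene yellow [425.2 194.9] [(array([484.2, 255.4,  36.8]), np.float64(1.7339893664905572)), (array([515. , 218.6,  35.2]), np.float64(1.658729420588546))]
top red [214.9 157.9] [(array([658.6, 221.5,  39.2]), np.float64(2.001211857114098)), (array([645.9, 213.8,  37.9]), np.float64(1.9304291043798256))]
top blue [347.8 241.7] [(array([500.1, -22.9,  35.2]), np.float64(2.611642879328192)), (array([493.1, -21.9,  34. ]), np.float64(2.520072233183761))]
top yellow [193.1 249.1] [(array([485.8, 253.5,  37.6]), np.float64(0.4405919459072349)), (array([479.3, 244.7,  36.2]), np.float64(0.4249893564343907))]
```

View pics/c14.png

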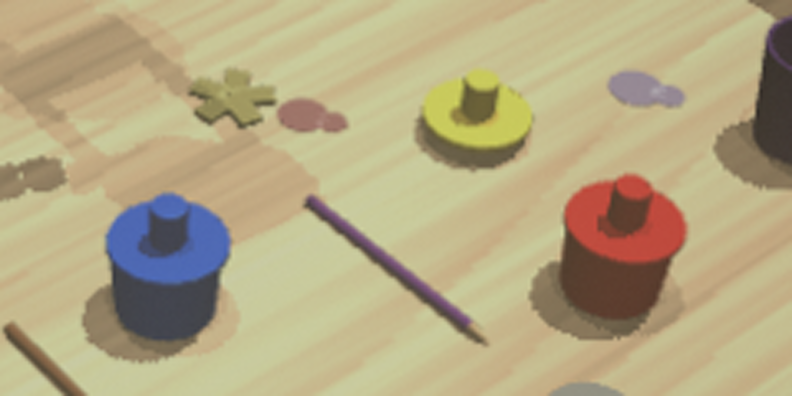

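View pics/top14.png

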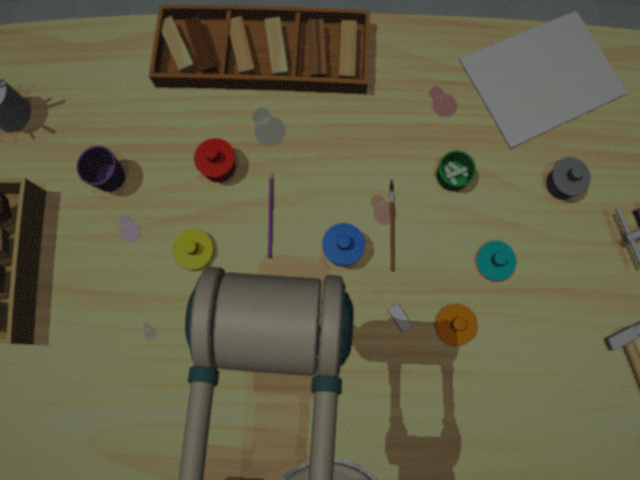

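Both lids lie flat and centred on their pots: red at crop (625,220), blue at (168,240). Yellow, green, turquoise and orange have not moved, and the arm is clear.

```bash
python3 -c "
from station import *
print(close_job())"
```

```text
the job is handed in; nothing more can be done
None
```

The red pot and the blue pot are both closed, each with its own lid, red first and then blue. The job was handed in about 13.5 s into the 54 s allowed.

- **Lids home:** I pressed each lid until it made contact. Red stopped at TCP z 233.4 mm (about 6 N) and blue at 234.4 mm (about 17 N), both within about 0.2 mm of the expected height.
- **Final pictures:** The scene and top views show both lids level and roughly centred on pots standing upright. The green pot, the yellow lid and the turquoise and orange look-alikes are where they were, and the gripper was well clear.
- **Disagreements:** My position estimates for the lids and pots differed by 1–3 mm between cameras, and up to about 4 mm in the last check, which is within what the lids can take. My early pot-rim measurement in the scene camera found nothing usable, so I placed the lids using the wrist and top cameras.

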